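# Mix a sample bottle on the vortex mixer and load it into the analyser

### The arm

A 6-joint arm with a two-finger parallel gripper is mounted at the origin on the work surface. World frame = base frame: x ahead of the robot, y to its left, z up, the work surface at z = 0. Lengths are in m, angles in degrees, forces in N, time in s.
With the tool pointing down it reaches from about 0.275 to 0.975 m from the base axis. Payload 8.4 kg.
Tool frame: the origin (TCP) lies at the very end of the fingers, on their centre line; the grasp point (between the pads) lies 19 mm behind it; z points along the fingers, y is the direction in which the jaws open and shut (so a half turn about z gives the same grasp; the last joint's range is limited). The gripper opens to 92 mm and grips with 3 to 60 N. Pads are 20 mm wide; open, the fingers measure 128 mm over their backs; the gripper's body (75 mm by 189 mm) begins 69 mm behind the grasp point.
Start: joints at [72.399, 20.225, 93.587, -0, 66.188, -0.138], TCP at [0.188, 0.596, 0.215] pointing down, gripper open.
Joint ranges: [-150.9, 150.9], [-52.94, 120.26], [3.33, 152.33], [-74.26, 254.26], [0, 154.13], [-172.89, 172.89]. Speed limits (degrees/s): [127.2, 127.2, 159.86, 180, 180, 180].

### API

Orientations are given as [roll, pitch, yaw] about the fixed x, y, z axes, in that order (R = Rz(yaw) Ry(pitch) Rx(roll)).
In Python, from workcell import r, cams, workorder, nets gives the robot as it stands.
- The arm moves only by the tool send_rows, never from a script. Its arguments are lists of equal length, an entry for each row: "turn": the turn, a rotation vector about the tool's x, y, z in rad, a list of three; "linear": the shift along the tool's x, y, z in m, a list of three; "hand": the opening, from 0 (shut) to 1 (fully open). In form: {"turn": [[wx, wy, wz], ...], "linear": [[tx, ty, tz], ...], "hand": [hand, ...]}. A call has 1 to 5 rows; each row shifts and turns the pose as measured when the row begins, along the tool's axes as they then stand; what a row does not reach is not made up. A row lasts 1/8 s, in which the tool goes at most 62.5 mm and 10.7 degrees, less where a joint would pass 70% of its speed; a pose out of reach is approached as far as the arm can. A call is refused whole if a number of a shift passes 0.0625 or a number of a turn 0.188, either way. A call with a gripper value outside its range is refused whole. The fingers move at their own pace and stop on an object; the grip force is fixed at half the most. Time passes only in rows, so rows that do not move let the fingers close. It gives the time, the measured TCP pose, the force and the opening at its end, in the units of the state.
- r.read_state(): the state, without advancing time (a new reading comes with each control period).
- cams.capture(name): name is "side" or "top"; returns a dict with "image" (400x640x3 uint8, red, green, blue), "depth" (400x640 float32, m along the optical axis (not along the pixel's ray), 0 where there is no reading), "fx", "fy", "cx", "cy" (pixels), "distortion" ([k1, k2, p1, p2, k3] as OpenCV has them; the pictures are not rectified), "origin" and "orientation" of the camera in the world. Camera axes: x right, y down, z forward; pixel columns grow to the right and rows downward; lengths in m; the calibration is good to about 2 mm. A picture is of the moment at which its call begins.
- workorder.sign_off(): hands the job in, once; it reports no verdict.
Trained networks look in a picture, given as the dict that the camera call returned (one of the last four; its "shot" number tells which), for a name from the list of things; names that differ only in an ending like _2 or _b are one class to them, and where a whole thing is asked for, a point or a joint stands for the part that bears it (a point fixed in the world has none). Each returns a list of dicts, best first, with "p" (0 to 1); they miss things now and then, are a little off and sometimes report something else, mostly with a low value. They report only what shows in the picture. A call takes as long as a camera call. They do not tell look-alikes from the thing itself.
- nets.find_in(label, picture): "xyz" ([x, y, z] in m, in world coordinates, good to about 4 mm: the middle of the surface that is visible of it).
- nets.regions_of(label, picture): "mask" (400x640 bool, what is visible of it).
The state is a dict: "time": time; "joint_pos": joint angles; "qd": joint speeds; "effort": joint torques, N m; "tool_pos": TCP position; "tcp_rot": TCP orientation; "contact_force": force on the tool from outside, world axes, zero at the start; "moment": the same for the moment, N m; "width": opening from 0.0 (shut) to 1.0 (fully open).
Only numpy, scipy, OpenCV 4.12 (cv2) and the standard library are available. Lean on these libraries where they do the work, as an engineer would, in place of code of your own. Each camera call takes 0.05 s, during which the arm holds its last target. There are 200 camera calls.

### The job

Mix the orange-capped sample bottle: press it upright down onto the middle of the vortex mixer's sprung pad until the pad is fully down, and keep it fully down for a good two seconds. Then stand the bottle upright in the middle of the analyser's pulled-out tray, let go, and push the tray in until it is shut, leaving the bottle standing inside. Leave the other bottles, the glassware and the loose cap where they are.

Things in the scene. Friction and masses are not known exactly. Their poses are not given: they have to be found in the camera images.
- sample: The bottle to be mixed: white plastic bottle, orange screw cap, upright, 120 mm tall; body 56 mm diameter up to 74 mm height, shoulder tapering to a 34 mm neck at 86 mm, cap 40 mm diameter from 86 to 120 mm height. About 0.2 kg. Origin: centre of its underside; z up along the bottle. It starts on the bench in one of three places in a row.
- bottle_blue: Bystander: white plastic bottle, blue screw cap, upright, 120 mm tall; body 56 mm diameter up to 74 mm height, shoulder tapering to a 34 mm neck at 86 mm, cap 40 mm diameter from 86 to 120 mm height. About 0.2 kg. Origin: centre of its underside; z up along the bottle.
- bottle_green: Bystander: white plastic bottle, green screw cap, upright, 120 mm tall; body 56 mm diameter up to 74 mm height, shoulder tapering to a 34 mm neck at 86 mm, cap 40 mm diameter from 86 to 120 mm height. About 0.2 kg. Origin: centre of its underside; z up along the bottle.
- pad (a joint): How far the mixer's round pad is pressed down: 0 m up, 0.012 m fully down at its hard stop. A spring pushes it back up: it takes about 4 N to start moving it and about 12 N to hold it fully down (the weight of a bottle alone does not move it). It counts as fully down beyond 0.0105 m.
- pad_top (a point): Centre of the top face of the mixer's pad: a flat black rubber disc, 76 mm diameter and 10 mm thick with a 60 mm grey disc on top, on a blue mixer with a white deck (160 x 130 mm, 90 mm high), on the right of the robot. z up. The point moves down with the pad; at rest it is 115 mm above the bench, 25 mm above the deck.
- tray (a joint): How far the analyser's sample tray is pulled out: 0 m shut, 0.15 m fully out. It starts pulled out 0.12 to 0.15 m and slides with about 1.5 N of friction, no spring, and stays where it is left. Counts as shut below 0.006 m.
- tray_floor (a point): Centre of the upper face of the tray's floor, 17 mm above the bench. Axes: z up, y along the tray's travel towards the analyser (push this way to shut it), x across. Grey tray, inside 86 mm in x, 93 mm in y, 11 mm high rims at sides and back; white front panel at y = -48 to -56 mm rises 45 mm above the floor.
- mouth (a point): Middle of the lower edge of the analyser's mouth, on its front face, 10 mm above the bench; same axes as tray_floor. The analyser is a fixed white box 250 x 280 mm and 172 mm high on the robot's left. The tray slides into its mouth, 116 mm wide, top edge 154 mm above the bench; with the tray out by d, this face is at y = d - 0.052 m from tray_floor.
- tray_handle (a point): Centre of the outer face (away from the analyser) of the tray's handle, 42 mm above the bench. The handle is a red upright bar 70 mm wide in x, 12 mm thick in y, 34 mm high, held 48 mm in front of the white panel by an aluminium stem 16 mm wide and 14 mm high. Axes as tray_floor, 116 mm from it in -y. Press in +y to shut the tray.
- beaker: Bystander: glass beaker, 70 mm diameter, 90 mm high; origin at the centre of its underside.
- amber_jar: Bystander: amber glass jar with black lid, 60 mm diameter, 80 mm high; origin at the centre of its underside.
- spare_cap: Bystander: white bottle cap lying on the bench, 42 mm diameter, 22 mm high; origin at the centre of its underside.
Not all that is in view belongs to the job. Leave any turquoise or yellow look-alike of the sample alone. Of the things that look like the part that bears pad, take the one that is farthest to the robot's left at the start.

How it is judged (in metres and radians):
On the way, in this order (a step that is already met when the one before it is completed fails the run):
1. the sample bottle stands upright on the mixer's pad and holds it fully down for 1.5 s (value of joint pad above 0.0105 m and horizontal distance between sample and pad_top below 0.02 m and z of sample in the frame of pad_top between -0.005 and 0.005 m and angle between sample's own z axis and vertical below 0.12 rad), for 1.5 s.
2. the bottle stands upright, released, in the pulled-out tray (x of sample in the frame of tray_floor between -0.02 and 0.02 m and y of sample in the frame of tray_floor between -0.025 and 0.025 m and z of sample in the frame of tray_floor between -0.004 and 0.006 m and angle between sample's own z axis and vertical below 0.1 rad and contact force between sample and the fingers below 0.05 N and linear speed of sample below 0.02 m/s and value of joint tray above 0.08 m), for 0.2 s.
At the end, for the whole second after the job is handed in: The tray is shut (within 6 mm), the sample bottle stands upright (within 0.1 rad) and still on the tray's floor, within 20 mm across and 25 mm along of the tray's middle, released, and the mixer's pad is up again (within 3 mm) (x of sample in the frame of tray_floor between -0.02 and 0.02 m and y of sample in the frame of tray_floor between -0.025 and 0.025 m and z of sample in the frame of tray_floor between -0.004 and 0.006 m and angle between sample's own z axis and vertical below 0.1 rad and contact force between sample and the fingers below 0.05 N and linear speed of sample below 0.02 m/s and value of joint tray below 0.006 m and value of joint pad below 0.003 m); the robot touches nothing.
It fails at once if the blue-capped bottle is pushed more than 30 mm from its place or knocked over (distance of bottle_blue from where it was at the start of the episode above 0.03 m or angle between bottle_blue's own z axis and vertical above 0.5 rad).
It fails at once if the green-capped bottle is pushed more than 30 mm from its place or knocked over (distance of bottle_green from where it was at the start of the episode above 0.03 m or angle between bottle_green's own z axis and vertical above 0.5 rad).
It fails at once if the beaker is pushed more than 30 mm from its place or knocked over (distance of beaker from where it was at the start of the episode above 0.03 m or angle between beaker's own z axis and vertical above 0.5 rad).
It fails at once if the amber jar is pushed more than 30 mm from its place or knocked over (distance of amber_jar from where it was at the start of the episode above 0.03 m or angle between amber_jar's own z axis and vertical above 0.5 rad).
It fails at once if the spare cap is pushed more than 30 mm from its place or knocked over (distance of spare_cap from where it was at the start of the episode above 0.03 m or angle between spare_cap's own z axis and vertical above 0.5 rad).
It also fails if it takes over 67 s, if anything falls off the work surface, if the arm or the gripper's body presses on something with over 40 N, if the wrist force passes 120 N, or if a joint passes its speed limit or range.

## Working session

There is one attempt and no reset: what is moved stays moved. The work goes in short steps, Python scripts to look and compute and a tool call to move; the robot and the scene stay as the last step left them, time stands still between calls to the robot, and variables do not carry over. Pictures are saved under pics/ and viewed, about 8 in all and at most 12, crops included, and the job is handed in when it is done.

Besides the shell and the picture viewer there is one more tool, called after "Emit:" as name(argument=value, ...) on one line, values as JSON. send_rows: Moves the arm, as the interface text tells. Its arguments: {"type":"object","properties":{"turn":{"type":"array"},"linear":{"type":"array"},"hand":{"type":"array"}},"required":["turn","linear","hand"]}

```bash
mkdir -p pics; cat > h.py <<'E'
import numpy as np, cv2
from scipy.spatial.transform import Rotation as R
from workcell import r, cams, workorder, nets
def world(p):
    h,w=p["depth"].shape
    K=np.array([[p["fx"],0,p["cx"]],[0,p["fy"],p["cy"]],[0,0,1.]])
    v,u=np.mgrid[:h,:w]
    n=cv2.undistortPoints(np.stack([u,v],-1).reshape(-1,1,2).astype(np.float64),K,np.array(p["distortion"],float)).reshape(h,w,2)
    d=p["depth"][...,None]
    c=np.concatenate([n*d,d],-1)
    o=np.array(p["orientation"],float)
    Rm=o if o.shape==(3,3) else (R.from_euler("xyz",o,degrees=True).as_matrix() if o.size==3 else R.from_quat(o).as_matrix())
    return c@Rm.T+np.array(p["origin"])
def save(p,name): cv2.imwrite("pics/"+name,cv2.cvtColor(p["image"],cv2.COLOR_RGB2BGR))
E
cat > a.py <<'E'
from h import *
print({k:r.read_state()[k] for k in("time","tool_pos","tcp_rot","width")})
for n in("top","side"):
    p=cams.capture(n); save(p,n+"0.png"); np.savez(n+"0.npz",W=world(p),im=p["image"])
    print(n,p["origin"],p["orientation"])
    for l in ("sample","pad","tray","tray_handle","beaker","amber_jar","spare_cap","pad_top","tray_floor","mouth"):
        try: print(l,[(np.round(x["xyz"],3).tolist(),round(x["p"],2)) for x in nets.find_in(l,p)][:5])
        except Exception as e: print(l,e)
E
python3 a.py
```

```text
{'time': 0.0, 'tool_pos': array([0.18741432, 0.59571977, 0.21387285]), 'tcp_rot': array([-1.79920588e+02, -7.84954495e-04,  1.62538231e+02]), 'width': 1.0009648405971407}
top [ 0.33713689 -0.05905194  1.68737175] [-170.29911376   -0.47059817  -90.17163512]
sample [([0.581, -0.123, 0.098], 0.7), ([0.496, -0.138, 0.114], 0.67), ([0.557, -0.024, 0.101], 0.52)]
pad [([0.503, -0.309, 0.117], 0.96), ([0.549, -0.554, 0.116], 0.85)]
tray [([0.518, 0.222, 0.017], 0.63), ([0.48, 0.419, 0.172], 0.61), ([0.684, -0.047, 0.084], 0.43), ([0.5, -0.309, 0.114], 0.22)]
tray_handle [([0.513, 0.219, 0.016], 0.9)]
beaker [([0.763, 0.107, 0.038], 0.68)]
amber_jar [([0.748, -0.158, 0.078], 0.49)]
spare_cap [([0.735, 0.22, 0.025], 0.65)]
pad_top [([0.501, -0.309, 0.119], 0.94), ([0.552, -0.553, 0.118], 0.6)]
tray_floor [([0.516, 0.222, 0.014], 0.68)]
mouth [([0.48, 0.418, 0.173], 0.96)]
side [1.07668896 0.63867251 0.78402932] [-128.40333868    0.47354407  145.72160205]
sample [([0.513, -0.124, 0.077], 0.84), ([0.58, -0.001, 0.071], 0.74), ([0.599, -0.111, 0.068], 0.59)]
pad [([0.501, -0.304, 0.115], 0.88), ([0.764, -0.145, 0.057], 0.5), ([0.558, -0.551, 0.117], 0.48)]
tray [([0.521, 0.2, 0.018], 0.67)]
tray_handle [([0.547, 0.463, 0.172], 0.56)]
beaker [([0.753, 0.111, 0.06], 0.88), ([0.519, 0.198, 0.021], 0.6)]
amber_jar [([0.763, -0.143, 0.054], 0.77), ([0.737, 0.226, 0.025], 0.66)]
spare_cap [([0.735, 0.228, 0.024], 0.81)]
pad_top [([0.553, -0.552, 0.115], 0.78), ([0.505, -0.305, 0.113], 0.53)]
tray_floor [([0.521, 0.197, 0.021], 0.62)]
mouth [([0.54, 0.464, 0.17], 0.78)]
```

View pics/top0.png

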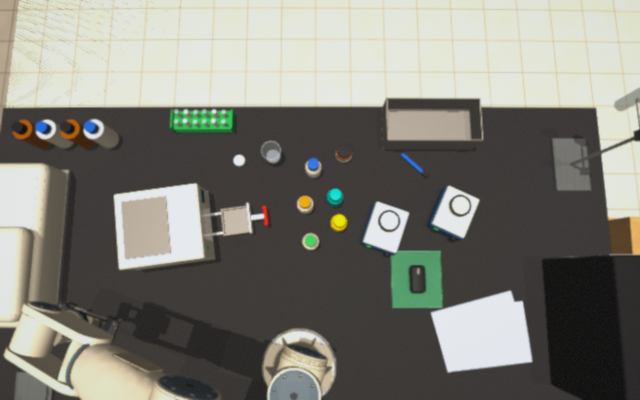

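View pics/side0.png

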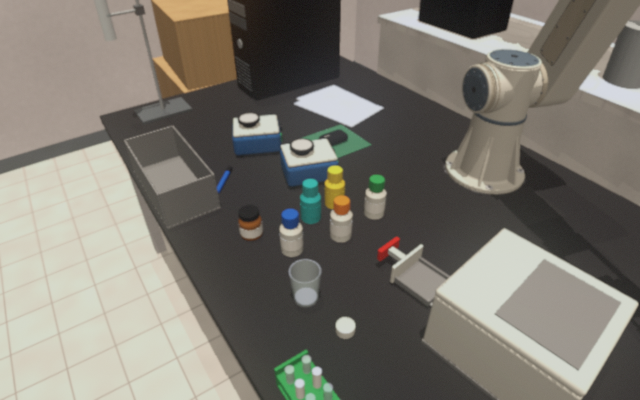

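The top view shows the orange cap at (305,204), green at (311,241), blue at (313,166), turquoise and yellow at (335,196) and (339,222). The left mixer pad is at (389,220), the tray at (236,220) and the red handle at (266,215). The side view agrees with this layout. Next I measure precise positions.

```bash
cat > b.py <<'E'
from h import *
for n in("top","side"):
    f=np.load(n+"0.npz"); W=f["W"]; im=f["im"]
    hsv=cv2.cvtColor(im,cv2.COLOR_RGB2HSV); H,S,V=[hsv[...,i].astype(int) for i in range(3)]
    print(n)
    x,y,z=W[...,0],W[...,1],W[...,2]
    reg=(x>.35)&(x<.85)&(y>-.45)&(y<.27)&(S>130)&(V>70)
    for nm,a,b in(("orange",8,19),("yellow",22,32),("green",45,75),("turq",80,97),("blue",100,125)):
        m=reg&(H>=a)&(H<=b)&(z>.112)&(z<.128)
        if m.sum()>5: 
            c,rad=cv2.minEnclosingCircle(W[m][:,:2].astype(np.float32)); print(nm,m.sum(),np.round(c,4),round(rad,4),np.median(z[m]).round(4))
    m=(np.hypot(x-.502,y+.308)<.05)&(z>.11)&(z<.125)
    c,rad=cv2.minEnclosingCircle(W[m][:,:2].astype(np.float32)); print("pad",m.sum(),W[m].mean(0).round(4),np.round(c,4),rad)
    m=((H<6)|(H>174))&(S>130)&(V>70)&(x>.4)&(x<.65)&(y>.05)&(y<.25)&(z>.045)
    print("handle",m.sum(),W[m].mean(0).round(4),cv2.minAreaRect((W[m][:,:2]*1000).astype(np.float32)))
    m=(y>.13)&(y<.3)&(x>.44)&(x<.6)&(z>.011)&(z<.022)&(S<60)
    print("floor",m.sum(),W[m].mean(0).round(4),cv2.minAreaRect((W[m][:,:2]*1000).astype(np.float32)))
    m=(y>.12)&(y<.25)&(x>.44)&(x<.6)&(z>.054)&(z<.07)&(S<60)
    if m.sum()>3: print("panel",m.sum(),W[m].mean(0).round(4),cv2.minAreaRect((W[m][:,:2]*1000).astype(np.float32)))
    m=(y>.23)&(y<.65)&(x>.3)&(x<.75)&(z>.164)&(z<.18)
    print("box",m.sum(),W[m].mean(0).round(4),cv2.minAreaRect((W[m][:,:2]*1000).astype(np.float32)))
E
python3 b.py
```

```text
top
orange 25 [ 0.564  -0.0216] 0.0198 0.1185
yellow 165 [ 0.53   -0.0834] 0.085 0.1204
green 78 [ 0.4311 -0.0414] 0.0167 0.1205
turq 106 [ 0.5894 -0.1274] 0.0211 0.1201
blue 96 [ 0.6968 -0.0514] 0.0208 0.1197
pad 351 [ 0.4985 -0.3111  0.1159] [ 0.4993 -0.3108] 0.038063667714595795
handle 71 [0.5241 0.1172 0.057 ] ((523.604248046875, 117.92386627197266), (67.88742065429688, 12.226749420166016), 7.075563430786133)
floor 511 [0.5106 0.2306 0.0167] ((516.0665283203125, 216.47662353515625), (164.58572387695312, 136.81182861328125), 87.96662139892578)
panel 77 [0.5175 0.1724 0.0609] ((518.661376953125, 154.58645629882812), (105.18456268310547, 51.602603912353516), 7.111514091491699)
box 6191 [0.4756 0.4554 0.1729] ((477.98968505859375, 457.8660583496094), (251.6614227294922, 281.9195556640625), 7.954542636871338)
side
orange 158 [ 0.568  -0.0175] 0.0215 0.1198
yellow 117 [ 0.5018 -0.1385] 0.0212 0.1195
green 112 [ 0.4375 -0.0392] 0.0198 0.1197
turq 143 [ 0.5926 -0.1262] 0.0218 0.1195
blue 183 [ 0.7006 -0.0477] 0.0213 0.1198
pad 285 [ 0.5041 -0.3053  0.1154] [ 0.5016 -0.3071] 0.03968954086303711
handle 153 [0.5307 0.123  0.0562] ((527.5146484375, 120.58883666992188), (70.90685272216797, 13.596452713012695), 7.206360340118408)
floor 1092 [0.5133 0.2243 0.0172] ((515.9276123046875, 228.5258331298828), (100.24774932861328, 108.17233276367188), 9.130536079406738)
panel 167 [0.5229 0.1801 0.06  ] ((520.59619140625, 178.54627990722656), (108.46812438964844, 9.79231071472168), 7.716479301452637)
box 16920 [0.4956 0.4744 0.1734] ((479.98394775390625, 460.141845703125), (253.0018310546875, 280.5169677734375), 7.533945083618164)
```

```bash
cat >> h.py <<'E'
def plan(tgt,yaw,n,dec=3):
    s=r.read_state(); p=np.array(s["tool_pos"]); Rm=R.from_euler("xyz",s["tcp_rot"],degrees=True)
    print("t",round(s["time"],2),"pos",p.round(4),"rot",np.round(s["tcp_rot"],2),"F",np.round(s["contact_force"],1),"w",round(s["width"],3))
    Rt=R.from_euler("xyz",[180,0,yaw],degrees=True)
    w=(Rm.inv()*Rt).as_rotvec(); step=(np.array(tgt)-p)/n
    L=[(Rm*R.from_rotvec(w*i/n)).inv().apply(step).round(dec).tolist() for i in range(n)]
    for i in range(0,n,5): print("turn",(w/n).round(3).tolist(),"lin",L[i:i+5])
E
python3 -c "
from h import *
plan([.566,-.0195,.22],97.5,15)"
```

```text
t 1.1 pos [0.1876 0.5962 0.2146] rot [180.    -0.   162.54] F [0.9 0.2 0.5] w 1.0
turn [-0.0, -0.0, 0.076] lin [[-0.036, -0.032, -0.0], [-0.039, -0.029, -0.0], [-0.041, -0.026, -0.0], [-0.043, -0.023, -0.0], [-0.044, -0.019, -0.0]]
turn [-0.0, -0.0, 0.076] lin [[-0.045, -0.016, -0.0], [-0.047, -0.012, -0.0], [-0.047, -0.009, -0.0], [-0.048, -0.005, -0.0], [-0.048, -0.002, -0.0]]
turn [-0.0, -0.0, 0.076] lin [[-0.048, 0.002, -0.0], [-0.048, 0.006, -0.0], [-0.047, 0.009, -0.0], [-0.046, 0.013, -0.0], [-0.045, 0.016, -0.0]]
```

Emit:
send_rows(turn=[[0,0,0.076],[0,0,0.076],[0,0,0.076],[0,0,0.076],[0,0,0.076]], linear=[[-0.036,-0.032,-0.01],[-0.039,-0.029,-0.01],[-0.041,-0.026,-0.01],[-0.043,-0.023,-0.01],[-0.044,-0.019,-0.005]], hand=[1,1,1,1,1])

```text
time: 1.72
tool_pos: [0.3148, 0.3859, 0.2602]
tcp_rot: [179.9, 0.0, 140.4]
contact_force: [0.8, -0.3, 0.2]
width: 1.001
```

Emit:
send_rows(turn=[[0,0,0.076],[0,0,0.076],[0,0,0.076],[0,0,0.076],[0,0,0.076]], linear=[[-0.045,-0.016,0],[-0.047,-0.012,0],[-0.047,-0.009,0],[-0.048,-0.005,0],[-0.048,-0.002,0]], hand=[1,1,1,1,1])

```text
time: 2.35
tool_pos: [0.4416, 0.1728, 0.2621]
tcp_rot: [179.7, -0.0, 117.9]
contact_force: [-0.1, 0.7, -0.5]
width: 0.998
```

```bash
python3 -c "
from h import *
plan([.566,-.0195,.22],97.5,6)"
```

```text
t 2.35 pos [0.4416 0.1728 0.2621] rot [ 1.7967e+02 -4.0000e-02  1.1792e+02] F [-0.1  0.7 -0.5] w 0.998
turn [0.001, -0.0, 0.059] lin [[-0.038, 0.003, 0.007], [-0.038, 0.006, 0.007], [-0.037, 0.008, 0.007], [-0.037, 0.01, 0.007], [-0.036, 0.012, 0.007]]
turn [0.001, -0.0, 0.059] lin [[-0.035, 0.014, 0.007]]
```

Emit:
send_rows(turn=[[0.001,0,0.059],[0.001,0,0.059],[0.001,0,0.059],[0.001,0,0.059],[0.001,0,0.059]], linear=[[-0.038,0.003,0.007],[-0.038,0.006,0.007],[-0.037,0.008,0.007],[-0.037,0.01,0.007],[-0.036,0.012,0.007]], hand=[1,1,1,1,1])

```text
time: 2.98
tool_pos: [0.5488, 0.0057, 0.2277]
tcp_rot: [179.8, -0.1, 100.3]
contact_force: [0.2, -0.1, 0.6]
width: 0.998
```

Emit:
send_rows(turn=[[0.001,0,0.059],[0,0,0]], linear=[[-0.035,0.014,0.007],[0,0,0]], hand=[1,1])

```text
time: 3.22
tool_pos: [0.5702, -0.0293, 0.2199]
tcp_rot: [179.8, -0.1, 96.6]
contact_force: [-1.3, 0.2, 0.2]
width: 1.002
```

```bash
python3 -c "
from h import *
plan([.566,-.0195,.087],97.5,5)
p=cams.capture('side'); save(p,'s1.png')
cv2.imwrite('pics/s1c.png',cv2.resize(cv2.cvtColor(p['image'],cv2.COLOR_RGB2BGR)[80:300,200:480],None,fx=2.5,fy=2.5))"
```

```text
t 3.23 pos [ 0.5702 -0.0293  0.2199] rot [ 1.7984e+02 -1.1000e-01  9.6650e+01] F [-1.3  0.2  0.2] w 1.002
turn [0.001, -0.0, -0.003] lin [[0.002, -0.001, 0.027], [0.002, -0.001, 0.027], [0.002, -0.001, 0.027], [0.002, -0.001, 0.027], [0.002, -0.001, 0.027]]
```

View pics/s1c.png

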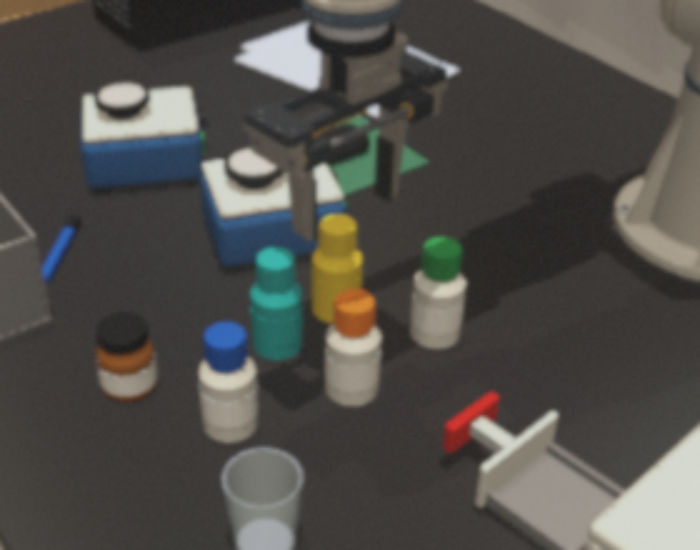

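The crop shows the open fingers straddling the orange cap (crop px 352,312), clear of the other bottles. I'll descend.

Emit:
send_rows(turn=[[0.001,0,-0.003],[0.001,0,-0.003],[0,0,-0.003],[0,0,0],[0,0,0]], linear=[[0.005,-0.003,0.03],[0.004,-0.001,0.04],[0,0,0.035],[0,0,0.02],[0,0,0.005]], hand=[1,1,1,1,1])

```text
time: 3.9
tool_pos: [0.5637, -0.0144, 0.0897]
tcp_rot: [179.8, -0.2, 97.6]
contact_force: [0.1, 0.3, 0.2]
width: 0.998
```

```bash
python3 -c "
from h import *
plan([.566,-.0195,.086],97.5,2,4)"
```

```text
t 3.9 pos [ 0.5637 -0.0144  0.0897] rot [179.76  -0.18  97.63] F [0.1 0.3 0.2] w 0.998
turn [0.002, -0.002, 0.001] lin [[-0.0027, 0.0008, 0.0018], [-0.0027, 0.0008, 0.0018]]
```

Emit:
send_rows(turn=[[0.002,-0.002,0],[0.001,-0.001,0],[0,0,0]], linear=[[-0.003,0.001,0.002],[-0.002,0.001,0.001],[0,0,0]], hand=[1,1,1])

```text
time: 4.28
tool_pos: [0.5676, -0.0185, 0.0888]
tcp_rot: [179.8, 0.0, 97.7]
contact_force: [0.6, -0.7, 0.3]
width: 1.003
```

Emit:
send_rows(turn=[[0,0,0],[0,0,0],[0,0,0],[0,0,0],[0,0,0]], linear=[[0,0,0],[0,0,0],[0,0,0],[0,0,0],[0,0,0]], hand=[0.3,0.3,0.2,0,0])

```text
time: 4.9
tool_pos: [0.5681, -0.0187, 0.0898]
tcp_rot: [179.7, 0.0, 97.7]
contact_force: [-0.9, -1.0, 0.2]
width: 0.48
```

Emit:
send_rows(turn=[[0,0,0],[0,0,0],[0,0,0]], linear=[[0,0,0],[0,0,0],[0,0,0]], hand=[0,0,0])

```text
time: 5.28
tool_pos: [0.5679, -0.0187, 0.0897]
tcp_rot: [179.7, 0.0, 97.7]
contact_force: [-0.7, 0.1, -0.1]
width: 0.435
```

Emit:
send_rows(turn=[[0,0,0],[0,0,0],[0,0,0],[0,0,0],[0,0,0]], linear=[[0,0,-0.02],[0,0,-0.04],[0,0,-0.05],[0,0,-0.04],[0,0,-0.015]], hand=[0,0,0,0,0])

```text
time: 5.9
tool_pos: [0.5653, -0.0186, 0.2567]
tcp_rot: [-180.0, -0.0, 97.7]
contact_force: [-0.2, -0.3, -1.7]
width: 0.429
```

```bash
python3 -c "
from h import *
plan([.5005,-.309,.255],97.5,8)"
```

```text
t 5.9 pos [ 0.5653 -0.0186  0.2567] rot [-1.7996e+02 -2.0000e-02  9.7700e+01] F [-0.2 -0.3 -1.7] w 0.429
turn [-0.0, -0.0, 0.0] lin [[-0.035, -0.013, 0.0], [-0.035, -0.013, 0.0], [-0.035, -0.013, 0.0], [-0.035, -0.013, 0.0], [-0.035, -0.013, 0.0]]
turn [-0.0, -0.0, 0.0] lin [[-0.035, -0.013, 0.0], [-0.035, -0.013, 0.0], [-0.035, -0.013, 0.0]]
```

Emit:
send_rows(turn=[[0,0,0],[0,0,0],[0,0,0],[0,0,0],[0,0,0]], linear=[[-0.025,-0.009,0],[-0.035,-0.013,0],[-0.038,-0.014,0],[-0.038,-0.014,0],[-0.038,-0.014,0]], hand=[0,0,0,0,0])

```text
time: 6.52
tool_pos: [0.5233, -0.2015, 0.252]
tcp_rot: [-179.8, -0.2, 98.0]
contact_force: [0.5, 0.6, -1.7]
width: 0.433
```

Emit:
send_rows(turn=[[0,0,0],[0,0,0],[0,0,0],[0,0,0],[0,0,0]], linear=[[-0.038,-0.014,0],[-0.035,-0.013,0],[-0.02,-0.007,0],[-0.006,-0.003,0],[0,0,0]], hand=[0,0,0,0,0])

```text
time: 7.15
tool_pos: [0.4968, -0.308, 0.2459]
tcp_rot: [-179.4, -0.5, 97.8]
contact_force: [-0.0, 0.7, -1.7]
width: 0.436
```

```bash
python3 -c "
from h import *
plan([.5005,-.309,.215],97.5,3)
for n in('side','top'):
    p=cams.capture(n); W=world(p); im=p['image']; save(p,n+'2.png')
    hsv=cv2.cvtColor(im,cv2.COLOR_RGB2HSV); x,y,z=W[...,0],W[...,1],W[...,2]
    m=(abs(x-.5)<.06)&(abs(y+.309)<.06)&(z>.158)&(z<.24)&(hsv[...,1]<60)&(hsv[...,2]>110)
    print(n,m.sum(),W[m].mean(0).round(4),W[m].min(0).round(3),W[m].max(0).round(3))
cv2.imwrite('pics/c2.png',cv2.resize(cv2.cvtColor(cv2.imread('pics/side2.png')[50:230,200:420],cv2.COLOR_BGR2RGB)[...,::-1],None,fx=3,fy=3))
"
```

```text
t 7.15 pos [ 0.4968 -0.308   0.2459] rot [-179.4    -0.48   97.81] F [-0.   0.7 -1.7] w 0.436
turn [-0.003, -0.003, 0.002] lin [[-0.001, 0.001, 0.01], [-0.001, 0.001, 0.01], [-0.001, 0.001, 0.01]]
side 490 [ 0.5066 -0.2906  0.2026] [ 0.474 -0.32   0.158] [ 0.527 -0.278  0.24 ]
top 20 [ 0.4736 -0.2958  0.2122] [ 0.468 -0.302  0.163] [ 0.485 -0.291  0.238]
```

View pics/c2.png

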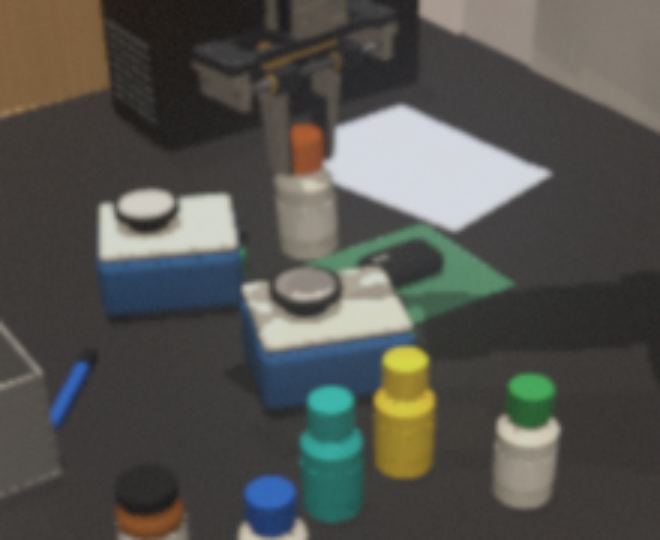

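The bottle hangs upright over the left mixer (crop: bottle at 307,205, pad at 306,290), with its base about 40 mm above the pad. I'll correct the tilt and position, then lower it.

Emit:
send_rows(turn=[[-0.004,-0.004,0],[-0.004,-0.003,0],[-0.002,-0.001,0]], linear=[[-0.001,0.003,0.008],[0,0.001,0.01],[0,0,0.008]], hand=[0,0,0])

```text
time: 7.62
tool_pos: [0.5023, -0.306, 0.219]
tcp_rot: [179.9, 0.0, 98.0]
contact_force: [-0.2, 0.2, -1.3]
width: 0.433
```

```bash
python3 -c "
from h import *
plan([.5005,-.309,.206],97.5,2,4)"
```

```text
t 7.62 pos [ 0.5023 -0.306   0.219 ] rot [1.799e+02 4.000e-02 9.801e+01] F [-0.2  0.2 -1.3] w 0.433
turn [0.001, 0.0, 0.004] lin [[-0.0013, -0.0011, 0.0065], [-0.0013, -0.0011, 0.0065]]
```

Emit:
send_rows(turn=[[0,0,0],[0,0,0],[0,0,0]], linear=[[-0.001,-0.001,0.006],[-0.001,-0.001,0.006],[0,0,0.004]], hand=[0,0,0])

```text
time: 8.0
tool_pos: [0.5003, -0.3083, 0.2016]
tcp_rot: [179.9, 0.0, 98.0]
contact_force: [-2.2, 0.5, 3.9]
width: 0.428
```

Emit:
send_rows(turn=[[0,0,0],[0,0,0],[0,0,0]], linear=[[0,0,0.004],[0,0,0.004],[0,0,0.004]], hand=[0,0,0])

```text
time: 8.38
tool_pos: [0.5004, -0.3096, 0.1921]
tcp_rot: [179.9, 0.2, 98.0]
contact_force: [-10.5, 1.4, 28.3]
width: 0.432
```

Emit:
send_rows(turn=[[0,0,0],[0,0,0],[0,0,0],[0,0,0],[0,0,0]], linear=[[0,0,0.001],[0,0,0.001],[0,0,0.001],[0,0,0.001],[0,0,0.001]], hand=[0,0,0,0,0])

```text
time: 9.0
tool_pos: [0.4999, -0.3107, 0.1932]
tcp_rot: [179.8, 0.3, 97.9]
contact_force: [-4.2, 1.2, 9.9]
width: 0.43
```

```bash
python3 -c "
from h import *
plan([.5005,-.309,.192],97.5,2,4)
p=cams.capture('side'); W=world(p); save(p,'press.png')
x,y,z=W[...,0],W[...,1],W[...,2]
im=p['image'].astype(int); m=(np.hypot(x-.502,y+.307)<.036)&(z<.125)&(z>.095)
print('pad visible z pct',m.sum(),np.percentile(z[m],[20,50,80,95]).round(4))
cv2.imwrite('pics/c3.png',cv2.resize(cv2.imread('pics/press.png')[70:210,230:390],None,fx=4,fy=4))"
```

```text
t 9.0 pos [ 0.4999 -0.3107  0.1932] rot [179.84   0.3   97.95] F [-4.2  1.2  9.9] w 0.43
turn [0.001, 0.003, 0.004] lin [[0.0008, 0.0004, 0.0006], [0.0008, 0.0004, 0.0006]]
pad visible z pct 220 [0.1025 0.1054 0.1157 0.123 ]
```

View pics/c3.png

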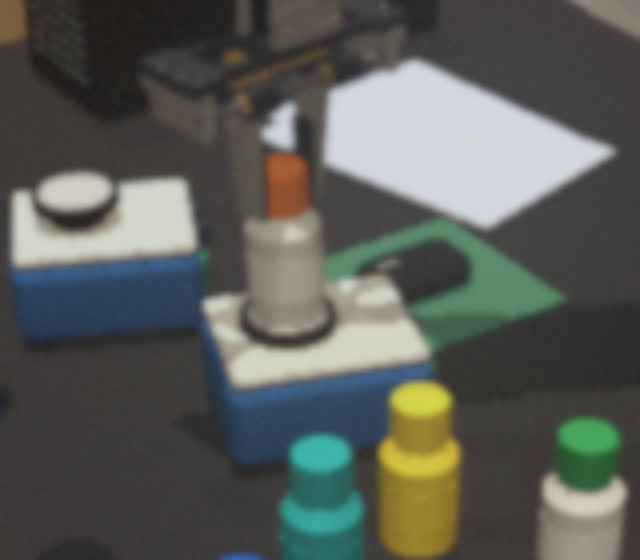

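The bottle stands centred on the pad (crop 288,320), but the force has relaxed to about 11 N. I'll press a bit harder and hold.

Emit:
send_rows(turn=[[0,0,0],[0,0,0],[0,0,0],[0,0,0],[0,0,0]], linear=[[0,0,0.004],[0,0,0.003],[0,0,0.003],[0,0,0.003],[0,0,0.003]], hand=[0,0,0,0,0])

```text
time: 9.68
tool_pos: [0.4995, -0.3126, 0.1918]
tcp_rot: [179.7, 0.6, 97.9]
contact_force: [-8.2, 4.6, 25.8]
width: 0.43
```

Emit:
send_rows(turn=[[0,0,0],[0,0,0],[0,0,0],[0,0,0],[0,0,0]], linear=[[0,0,0.003],[0,0,0.003],[0,0,0.003],[0,0,0.003],[0,0,0.003]], hand=[0,0,0,0,0])

```text
time: 10.3
tool_pos: [0.4994, -0.3136, 0.1918]
tcp_rot: [179.5, 0.8, 97.8]
contact_force: [-8.0, 5.0, 25.5]
width: 0.432
```

Emit:
send_rows(turn=[[0.002,0.004,0],[0.002,0.004,0],[0.001,0.002,0],[0.001,0.002,0],[0.001,0.002,0]], linear=[[0.001,0,0.003],[0.001,0,0.003],[0.001,0,0.003],[0.001,0,0.003],[0.001,0,0.003]], hand=[0,0,0,0,0])

```text
time: 10.92
tool_pos: [0.4994, -0.3115, 0.1916]
tcp_rot: [179.7, 0.5, 97.9]
contact_force: [-7.5, 1.9, 23.5]
width: 0.432
```

Emit:
send_rows(turn=[[0.001,0.002,0],[0.001,0.002,0],[0.001,0.001,0],[0,0.001,0],[0,0,0]], linear=[[0.001,0,0.003],[0.001,0,0.003],[0.001,0,0.003],[0.001,0,0.003],[0.001,0,0.003]], hand=[0,0,0,0,0])

```text
time: 11.55
tool_pos: [0.4993, -0.311, 0.1915]
tcp_rot: [179.6, 0.8, 97.9]
contact_force: [-8.7, 2.5, 24.0]
width: 0.432
```

Emit:
send_rows(turn=[[0,0,0],[0,0,0],[0,0,0],[0,0,0]], linear=[[0.001,0,0.003],[0.001,0,0.003],[0.001,0,0.003],[0.001,0,0.003]], hand=[0,0,0,0])

```text
time: 12.05
tool_pos: [0.4989, -0.3107, 0.1914]
tcp_rot: [179.5, 1.3, 97.9]
contact_force: [-8.5, 3.3, 24.4]
width: 0.434
```

```bash
python3 -c "
from h import *
plan([.4995,-.312,.25],97.5,3,4)
p=cams.capture('side'); W=world(p); save(p,'press2.png')
x,y,z=W[...,0],W[...,1],W[...,2]
hsv=cv2.cvtColor(p['image'],cv2.COLOR_RGB2HSV); g=hsv[...,2]
near=(np.hypot(x-.5,y+.31)<.045)
for lo in np.arange(.105,.18,.012):
    m=near&(z>lo)&(z<lo+.012)&(hsv[...,1]<60)&(g>90)
    if m.sum(): print(lo.round(3),m.sum(),W[m].mean(0).round(4))
m=near&(g<60)&(z<.125)&(z>.085); print('black',m.sum(),np.percentile(z[m],[10,50,90]).round(4))
"
```

```text
t 12.05 pos [ 0.4989 -0.3107  0.1914] rot [179.46   1.28  97.91] F [-8.5  3.3 24.4] w 0.434
turn [0.003, 0.007, 0.002] lin [[-0.0009, 0.0003, -0.0195], [-0.0007, 0.0002, -0.0195], [-0.0006, 0.0002, -0.0195]]
0.105 61 [ 0.5101 -0.2919  0.1109]
0.117 64 [ 0.5113 -0.2923  0.1227]
0.129 63 [ 0.5123 -0.2917  0.1349]
0.141 67 [ 0.5111 -0.2914  0.1465]
0.153 75 [ 0.5109 -0.2917  0.1587]
0.165 71 [ 0.5132 -0.2935  0.1714]
0.177 86 [ 0.5079 -0.2959  0.182 ]
black 22 [0.0986 0.1003 0.103 ]
```

Emit:
send_rows(turn=[[0.004,0.008,0],[0.004,0.008,0],[0.002,0.004,0],[0,0,0]], linear=[[0,0,-0.015],[0,0,-0.025],[0,0,-0.025],[0,0,-0.008]], hand=[0,0,0,0])

```text
time: 12.6
tool_pos: [0.4987, -0.3103, 0.267]
tcp_rot: [180.0, 0.2, 97.9]
contact_force: [0.2, -0.8, -2.1]
width: 0.431
```

```bash
python3 -c "
from h import *
plan([.512,.2285,.262],97.5,13)
"
```

```text
t 12.6 pos [ 0.4987 -0.3103  0.267 ] rot [1.7995e+02 1.7000e-01 9.7880e+01] F [ 0.2 -0.8 -2.1] w 0.431
turn [0.0, 0.0, 0.001] lin [[0.041, 0.007, 0.0], [0.041, 0.007, 0.0], [0.041, 0.007, 0.0], [0.041, 0.007, 0.0], [0.041, 0.007, 0.0]]
turn [0.0, 0.0, 0.001] lin [[0.041, 0.007, 0.0], [0.041, 0.007, 0.0], [0.041, 0.007, 0.0], [0.041, 0.007, 0.0], [0.041, 0.007, 0.0]]
turn [0.0, 0.0, 0.001] lin [[0.041, 0.006, 0.0], [0.041, 0.006, 0.0], [0.041, 0.006, 0.0]]
```

Emit:
send_rows(turn=[[0,0,0.001],[0,0,0],[0,0,0.001],[0,0,0],[0,0,0]], linear=[[0.025,0.004,0],[0.041,0.007,0],[0.041,0.007,0],[0.041,0.007,0],[0.041,0.007,0]], hand=[0,0,0,0,0])

```text
time: 13.22
tool_pos: [0.504, -0.1159, 0.263]
tcp_rot: [-180.0, 0.2, 97.5]
contact_force: [0.4, 0.6, -1.8]
width: 0.429
```

Emit:
send_rows(turn=[[0,0,0],[0,0,0],[0,0,0],[0,0,0],[0,0,0]], linear=[[0.041,0.007,0],[0.041,0.007,0],[0.041,0.007,0],[0.041,0.007,0],[0.041,0.007,0]], hand=[0,0,0,0,0])

```text
time: 13.85
tool_pos: [0.51, 0.0988, 0.2584]
tcp_rot: [-179.8, 0.1, 97.4]
contact_force: [-0.2, -1.0, -1.0]
width: 0.431
```

```bash
python3 -c "
from h import *
plan([.512,.2285,.255],97.5,4)
"
```

```text
t 13.85 pos [0.51   0.0988 0.2584] rot [-1.7981e+02  1.4000e-01  9.7420e+01] F [-0.2 -1.  -1. ] w 0.431
turn [-0.001, 0.001, -0.0] lin [[0.032, 0.005, 0.001], [0.032, 0.005, 0.001], [0.032, 0.005, 0.001], [0.032, 0.005, 0.001]]
```

Emit:
send_rows(turn=[[-0.001,0.001,0],[-0.001,0.001,0],[-0.001,0,0],[0,0,0],[0,0,0]], linear=[[0.036,0.005,0.004],[0.036,0.005,0.008],[0.028,0.004,0.012],[0.016,0.003,0.012],[0,0,0.01]], hand=[0,0,0,0,0])

```text
time: 14.48
tool_pos: [0.5103, 0.2219, 0.2075]
tcp_rot: [-179.9, 0.1, 97.6]
contact_force: [0.3, 0.4, -0.9]
width: 0.434
```

```bash
python3 -c "
from h import *
plan([.512,.2285,.13],97.5,4)
p=cams.capture('side'); W=world(p); save(p,'t1.png')
x,y,z=W[...,0],W[...,1],W[...,2]
hsv=cv2.cvtColor(p['image'],cv2.COLOR_RGB2HSV)
near=(np.hypot(x-.512,y-.2285)<.05)
for lo in np.arange(.06,.24,.015):
    m=near&(z>lo)&(z<lo+.015)
    if m.sum(): print(lo.round(3),m.sum(),W[m].mean(0).round(4))
d=np.array(p['origin'])[:2]-[.512,.2285]; print('dir',d/np.linalg.norm(d))
cv2.imwrite('pics/c4.png',cv2.resize(cv2.imread('pics/t1.png')[120:340,320:580],None,fx=2.5,fy=2.5))
"
```

```text
t 14.47 pos [0.5103 0.2219 0.2075] rot [-1.799e+02  5.000e-02  9.763e+01] F [ 0.3  0.4 -0.9] w 0.434
turn [-0.0, 0.0, 0.001] lin [[0.002, 0.001, 0.019], [0.002, 0.001, 0.019], [0.002, 0.001, 0.019], [0.002, 0.001, 0.019]]
0.06 16 [0.5185 0.1815 0.0622]
0.105 3 [0.5347 0.2259 0.1189]
0.12 124 [0.5279 0.2372 0.1278]
0.135 125 [0.5279 0.237  0.1429]
0.15 134 [0.5297 0.2366 0.1575]
0.165 154 [0.5288 0.2364 0.1727]
0.18 174 [0.5287 0.234  0.1886]
0.195 142 [0.5206 0.2359 0.1997]
0.21 125 [0.5274 0.2348 0.2178]
0.225 202 [0.5202 0.2316 0.2344]
dir [0.80908378 0.58769331]
```

View pics/c4.png

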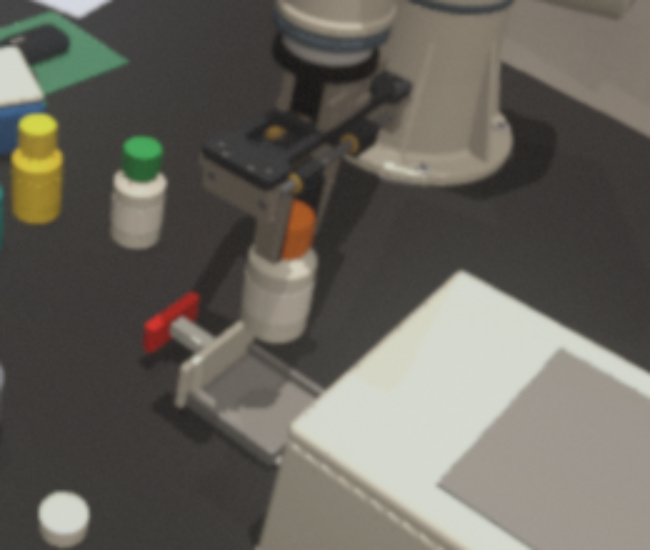

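The bottle is upright over the tray, its base at crop (275,330) and still about 0.1 m above the floor. I'll lower it.

Emit:
send_rows(turn=[[0,0,0],[0,0,0.001],[0,0,0.001],[0,0,0],[0,0,0]], linear=[[0.003,0.001,0.012],[0.002,0.001,0.022],[0,0,0.024],[0,0,0.018],[0,0,0.008]], hand=[0,0,0,0,0])

```text
time: 15.15
tool_pos: [0.5117, 0.2219, 0.1186]
tcp_rot: [-179.9, 0.1, 97.2]
contact_force: [0.7, -0.1, -1.7]
width: 0.431
```

```bash
python3 -c "
from h import *
plan([.512,.2275,.106],97.5,3,4)
"
```

```text
t 15.15 pos [0.5117 0.2219 0.1186] rot [-1.7985e+02  1.3000e-01  9.7200e+01] F [ 0.7 -0.1 -1.7] w 0.431
turn [-0.001, 0.001, -0.002] lin [[0.0018, 0.0003, 0.0042], [0.0018, 0.0003, 0.0042], [0.0018, 0.0003, 0.0042]]
```

Emit:
send_rows(turn=[[-0.001,0.001,0],[-0.001,0.001,0],[0,0,0],[0,0,0]], linear=[[0.004,0,0.003],[0.002,0,0.003],[0.001,0,0.003],[0,0,0.002]], hand=[0,0,0,0])

```text
time: 15.65
tool_pos: [0.5118, 0.229, 0.108]
tcp_rot: [179.9, -0.0, 97.1]
contact_force: [1.0, -1.2, -1.8]
width: 0.431
```

Emit:
send_rows(turn=[[0,0,0],[0,0,0],[0,0,0]], linear=[[0,0,0.001],[0,0,0.001],[0,0,0.001]], hand=[0,0,0])

```text
time: 16.02
tool_pos: [0.5122, 0.2296, 0.1059]
tcp_rot: [179.9, -0.1, 97.1]
contact_force: [-4.3, 0.7, 11.6]
width: 0.434
```

Emit:
send_rows(turn=[[0,0,0],[0,0,0],[0,0,0],[0,0,0],[0,0,0]], linear=[[0,0,0],[0,0,0],[0,0,0],[0,0,0],[0,0,0]], hand=[0.2,0.6,1,1,1])

```text
time: 16.65
tool_pos: [0.5126, 0.2297, 0.1062]
tcp_rot: [179.8, -0.1, 97.1]
contact_force: [0.4, 0.2, -0.1]
width: 0.844
```

Emit:
send_rows(turn=[[0,0,0],[0,0,0],[0,0,0],[0,0,0],[0,0,0]], linear=[[0,0,0],[0,0,0],[0,0,-0.01],[0,0,-0.03],[0,0,-0.03]], hand=[1,1,1,1,1])

```text
time: 17.27
tool_pos: [0.511, 0.2289, 0.177]
tcp_rot: [-180.0, -0.0, 97.1]
contact_force: [0.1, -0.2, 0.3]
width: 1.001
```

Emit:
send_rows(turn=[[0,0,0],[0,0,0],[0,0,0]], linear=[[0,0,-0.03],[-0.03,0,-0.01],[-0.04,0,0]], hand=[1,1,1])

```text
time: 17.65
tool_pos: [0.5215, 0.1607, 0.2234]
tcp_rot: [179.7, -0.1, 97.4]
contact_force: [0.2, 0.6, -0.5]
width: 0.996
```

```bash
cat > chk.py <<'E'
from h import *
import sys
for n in("top","side"):
    p=cams.capture(n); W=world(p); save(p,n+sys.argv[1]+".png")
    x,y,z=W[...,0],W[...,1],W[...,2]
    hsv=cv2.cvtColor(p["image"],cv2.COLOR_RGB2HSV); H,S,V=[hsv[...,i].astype(int) for i in range(3)]
    m=(H>=6)&(H<=20)&(S>130)&(z>.13)&(z<.145)&(y>.1)
    if m.sum()>3: c,rad=cv2.minEnclosingCircle(W[m][:,:2].astype(np.float32)); print(n,"cap",m.sum(),np.round(c,4),round(rad,4),np.median(z[m]).round(4))
    m=((H<6)|(H>174))&(S>130)&(V>70)&(x>.4)&(x<.65)&(y>.05)&(y<.35)&(z>.045)
    if m.sum()>3: print("handle",m.sum(),cv2.minAreaRect((W[m][:,:2]*1000).astype(np.float32)))
E
python3 chk.py 5
python3 -c "
from h import *
plan([.5285,.075,.16],97.5,4)
cv2.imwrite('pics/c5.png',cv2.resize(cv2.imread('pics/side5.png')[120:340,320:580],None,fx=2.5,fy=2.5))"
```

```text
top cap 247 [0.6752 0.6029] 0.4253 0.1334
handle 70 ((524.0496215820312, 117.92106628417969), (68.57881927490234, 12.582497596740723), 8.305333137512207)
side cap 225 [0.5121 0.2324] 0.0216 0.1364
handle 155 ((527.59423828125, 120.62451171875), (69.99359130859375, 13.497746467590332), 7.753322124481201)
t 17.75 pos [0.5213 0.1582 0.2227] rot [ 1.7972e+02 -4.0000e-02  9.7150e+01] F [-0.5 -0.1  0.5] w 0.997
turn [0.001, -0.0, -0.002] lin [[-0.021, -0.001, 0.016], [-0.021, -0.001, 0.016], [-0.021, -0.001, 0.016], [-0.021, -0.001, 0.016]]
```

View pics/c5.png

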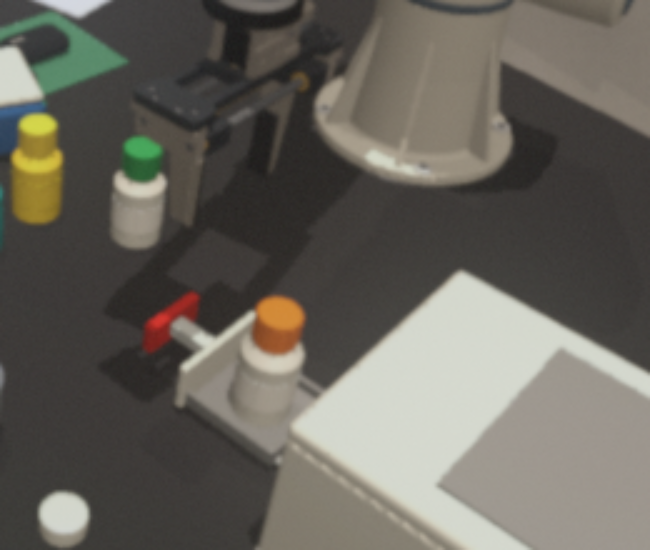

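The bottle stands in the tray (crop 268,370), released and upright, with the tray still out. Now to the handle.

Emit:
send_rows(turn=[[0.001,0,-0.002],[0.001,0,-0.002],[0.001,0,-0.002],[0.001,0,0],[0,0,0]], linear=[[-0.022,0,0.005],[-0.024,0,0.015],[-0.024,0,0.025],[-0.012,0,0.03],[0,0,0.03]], hand=[0,0,0,0,0])

```text
time: 18.38
tool_pos: [0.5354, 0.0773, 0.12]
tcp_rot: [179.5, -0.1, 97.4]
contact_force: [0.3, 0.9, 0.7]
width: 0.473
```

```bash
python3 -c "
from h import *
plan([.5315,.073,.036],97.5,4)"
```

```text
t 18.38 pos [0.5354 0.0773 0.12  ] rot [ 1.7946e+02 -1.5000e-01  9.7420e+01] F [0.3 0.9 0.7] w 0.473
turn [0.002, -0.001, -0.0] lin [[-0.001, -0.001, 0.021], [-0.001, -0.001, 0.021], [-0.001, -0.001, 0.021], [-0.001, -0.001, 0.021]]
```

Emit:
send_rows(turn=[[0.002,-0.001,0],[0.002,-0.001,0],[0.002,0,0],[0,0,0],[0,0,0]], linear=[[-0.004,-0.002,0.018],[-0.002,-0.001,0.022],[0,-0.001,0.018],[0,0,0.012],[0,0,0.005]], hand=[0,0,0,0,0])

```text
time: 19.0
tool_pos: [0.5324, 0.0729, 0.0418]
tcp_rot: [179.9, -0.1, 97.4]
contact_force: [0.6, -0.7, -0.5]
width: 0.01
```

```bash
python3 -c "
from h import *
plan([.5285,.096,.037],97.5,2,4)"
```

```text
t 19.0 pos [0.5324 0.0729 0.0418] rot [ 1.7989e+02 -8.0000e-02  9.7380e+01] F [ 0.6 -0.7 -0.5] w 0.01
turn [0.001, -0.001, -0.001] lin [[0.0117, -0.0004, 0.0024], [0.0117, -0.0004, 0.0024]]
```

Emit:
send_rows(turn=[[0,0,0],[0,0,0],[0,0,0],[0,0,0],[0,0,0]], linear=[[0.008,-0.001,0.003],[0.008,0,0.001],[0.004,0,0],[0.003,0,0],[0.003,0,0]], hand=[0,0,0,0,0])

```text
time: 19.62
tool_pos: [0.5289, 0.101, 0.0391]
tcp_rot: [179.7, -0.1, 97.4]
contact_force: [-0.0, 0.5, 0.2]
width: 0.005
```

Emit:
send_rows(turn=[[0,0,0],[0,0,0],[0,0,0],[0,0,0],[0,0,0]], linear=[[0.003,0,0],[0.003,0,0],[0.003,0,0],[0.004,0,0],[0.004,0,0]], hand=[0,0,0,0,0])

```text
time: 20.25
tool_pos: [0.5266, 0.1182, 0.0392]
tcp_rot: [179.8, -0.1, 97.4]
contact_force: [0.1, -2.1, 0.6]
width: 0.002
```

Emit:
send_rows(turn=[[0,0,0],[0,0,0],[0,0,0],[0,0,0],[0,0,0]], linear=[[0.005,0,0],[0.006,0,0],[0.006,0,0],[0.006,0,0],[0.006,0,0]], hand=[0,0,0,0,0])

```text
time: 20.88
tool_pos: [0.5224, 0.149, 0.0392]
tcp_rot: [179.8, -0.0, 97.4]
contact_force: [0.0, -2.1, 0.1]
width: 0.003
```

```bash
python3 -c "
from h import *
plan([.513,.214,.037],97.5,10,4)"; python3 chk.py 6
```

```text
t 20.88 pos [0.5224 0.149  0.0392] rot [ 1.7978e+02 -5.0000e-02  9.7390e+01] F [ 0.  -2.1  0.1] w 0.003
turn [0.0, -0.0, -0.0] lin [[0.0066, -0.0001, 0.0002], [0.0066, -0.0001, 0.0002], [0.0066, -0.0001, 0.0002], [0.0066, -0.0001, 0.0002], [0.0066, -0.0001, 0.0002]]
turn [0.0, -0.0, -0.0] lin [[0.0066, -0.0001, 0.0002], [0.0066, -0.0001, 0.0002], [0.0066, -0.0001, 0.0002], [0.0066, -0.0001, 0.0002], [0.0066, -0.0001, 0.0002]]
top cap 219 [0.667  0.6317] 0.3977 0.1332
side cap 252 [0.5295 0.2167] 0.086 0.1363
handle 172 ((521.1859741210938, 164.90435791015625), (70.72843933105469, 18.527202606201172), 7.2432122230529785)
```

Emit:
send_rows(turn=[[0,0,0],[0,0,0],[0,0,0],[0,0,0],[0,0,0]], linear=[[0.006,0,0],[0.006,0,0],[0.006,0,0],[0.006,0,0],[0.006,0,0]], hand=[0,0,0,0,0])

```text
time: 21.6
tool_pos: [0.5182, 0.1806, 0.0392]
tcp_rot: [179.8, -0.1, 97.4]
contact_force: [-0.3, -1.4, 0.9]
width: 0.005
```

Emit:
send_rows(turn=[[0,0,0],[0,0,0],[0,0,0],[0,0,0],[0,0,0]], linear=[[0.006,0,0],[0.006,0,0],[0.006,0,0],[0.006,0,0],[0.006,0,0]], hand=[0,0,0,0,0])

```text
time: 22.22
tool_pos: [0.5138, 0.2125, 0.0392]
tcp_rot: [179.8, -0.0, 97.4]
contact_force: [-1.1, -1.6, 1.0]
width: 0.002
```

Emit:
send_rows(turn=[[0,0,0],[0,0,0],[0,0,0],[0,0,0],[0,0,0]], linear=[[0.005,0,0],[0.005,0,0],[0.004,0,0],[0.003,0,0],[0.003,0,0]], hand=[0,0,0,0,0])

```text
time: 22.85
tool_pos: [0.5109, 0.2338, 0.0392]
tcp_rot: [179.8, -0.0, 97.4]
contact_force: [-0.3, -1.8, 1.6]
width: 0.006
```

Emit:
send_rows(turn=[[0,0,0],[0,0,0],[0,0,0],[0,0,0],[0,0,0]], linear=[[0.003,0,0],[0.003,0,0],[0.002,0,0],[0.002,0,0],[0.002,0,0]], hand=[0,0,0,0,0])

```text
time: 23.48
tool_pos: [0.5092, 0.2464, 0.0392]
tcp_rot: [179.8, -0.0, 97.4]
contact_force: [-0.7, -2.6, 0.7]
width: 0.006
```

Emit:
send_rows(turn=[[0,0,0],[0,0,0],[0,0,0],[0,0,0],[0,0,0]], linear=[[0.002,0,0],[0.002,0,0],[0.002,0,0],[0.002,0,0],[0.002,0,0]], hand=[0,0,0,0,0])

```text
time: 24.1
tool_pos: [0.5091, 0.2472, 0.0393]
tcp_rot: [179.9, 0.8, 97.7]
contact_force: [2.5, -13.8, 4.7]
width: 0.002
```

The force rose to 14 N after about 0.144 m of travel, so the tray is against its stop. I'll back off and check.

Emit:
send_rows(turn=[[0,-0.002,0],[0,-0.004,0],[0,-0.004,0],[0,0,0],[0,0,0]], linear=[[-0.005,0,0],[-0.015,0,0],[-0.03,0,0],[-0.03,0,-0.02],[-0.03,0,-0.04]], hand=[0,0,0,0,0])

```text
time: 24.72
tool_pos: [0.5226, 0.1366, 0.1002]
tcp_rot: [-179.9, 1.4, 97.8]
contact_force: [0.6, 0.5, -0.1]
width: 0.004
```

Emit:
send_rows(turn=[[0,0,0],[0,0,0],[0,0,0],[0,0,0],[0,0,0]], linear=[[-0.01,0,-0.05],[0,0,-0.05],[0,0,-0.05],[0,0,-0.02],[0,0,0]], hand=[0,0,0,0,0])

```text
time: 25.35
tool_pos: [0.525, 0.1261, 0.2788]
tcp_rot: [179.8, 1.3, 97.6]
contact_force: [-0.0, -0.3, -0.7]
width: 0.005
```

```bash
python3 chk.py 7; python3 -c "
from h import *
plan([.5,.1,.25],97.5,1)
a=cv2.imread('pics/side7.png')[100:360,200:600]; b=cv2.imread('pics/top7.png')[130:280,200:440]
b=cv2.resize(b,(400,250)); cv2.imwrite('pics/c7.png',cv2.resize(np.vstack([a,b]),None,fx=1.17,fy=1.17))"
```

```text
top cap 195 [0.8146 0.8855] 0.1179 0.1328
handle 81 ((468.98828125, 225.90036010742188), (160.06216430664062, 47.417659759521484), 43.85000228881836)
handle 173 ((509.1780090332031, 263.5499572753906), (69.1621322631836, 12.43592643737793), 7.528085231781006)
t 25.45 pos [0.524  0.126  0.2767] rot [179.96   1.3   97.59] F [-0.4 -0.1  0.2] w 0.004
turn [0.001, 0.023, 0.002] lin [[-0.022, -0.027, 0.027]]
```

View pics/c7.png

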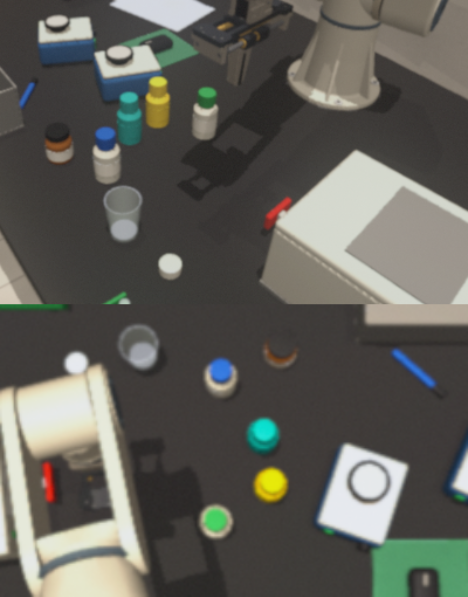

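The picture shows the handle tight against the analyser front (279,212). The pad is up and the bystander bottles, glassware and cap are in place. The measured bar-to-face distance is 58.6 mm against 58 mm when shut, so I'm handing in.

```bash
python3 -c "
from h import *
print(workorder.sign_off())"
```

```text
the job is handed in; nothing more can be done
None
```

The job is done and handed in at about 25 s of the 67 s allowed. I have no verdict from the judge, and I couldn't see the bottle once the tray was shut.

- **Mixing:** I gripped the orange-capped bottle by its cap and pressed it upright onto the pad of the left mixer. It was held with about 25 N for around 2.4 s. The pad read about 103 mm above the bench (12 mm down), and the bottle was centred within about 2 mm. My first press relaxed to about 11 N, so I pressed harder before counting the hold.
- **Placing:** I set the bottle upright within about 3 mm of the tray's middle and let go. The camera confirmed it was standing, with its cap top at the expected height and the tray still out.
- **Shutting the tray:** I pushed the handle slowly until it hit the stop at 14 N. It had travelled 144 mm, and the tray had started about 144.5 mm out. The handle-to-face distance was 58.6 mm against 58 mm when shut, so the tray is about 0.6 mm from shut.
- **Final checks:** The pad was up again and the arm was clear of everything. The other bottles, the glassware and the loose cap looked unmoved. That the bottle is still upright inside rests on the slow push and on seeing no unexpected force.

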